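# Run the tee nut onto the station's earth terminal

## Robot

A 6-joint arm with a two-finger parallel gripper is mounted at the origin on the work surface. World frame = base frame: x ahead of the robot, y to its left, z up, the work surface at z = 0. Lengths are in mm, angles in rad, forces in N, time in s.
With the tool pointing down it reaches from about 325 to 750 mm from the base axis. Payload 7.6 kg.
Tool frame: the origin (TCP) lies between the finger pads; the fingertips stand finger_overhang ahead of it and the grasp point (between the pads) lies 2 mm behind it (finger_overhang is the distance from the TCP to the fingertips, in mm); y points along the fingers, z is the direction in which the jaws open and shut, and the axes are right-handed (so a half turn about y gives the same grasp; the last joint's range is limited). The gripper opens to 85 mm and grips with 20 to 120 N. Pads are 22 mm wide; open, the fingers measure 114 mm over their backs; the gripper's body (76 mm by 85 mm) begins 54 mm behind the grasp point. The pads swing forward as they close: fully open they stand 13 mm farther back than shut.
Start: joints at [1.104, 0.052, 1.401, -0, 1.689, -0.07], TCP at [202.881, 484.235, 248.323] pointing down, gripper open.
Joint ranges: [-2.9, 2.9], [-0.91, 2.17], [0.12, 2.37], [-1.06, 4.2], [0.26, 2.73], [-2.93, 2.93]. Speed limits (rad/s): [2.57, 2.57, 3.01, 3.14, 3.14, 3.14].

## Interface

Orientations are given as a rotation vector (axis times angle).
In Python, from workcell import read_state, camera, camera_info, sign_off, finger_overhang gives the robot as it stands.
- The arm moves only by the tool jog_arm, never from a script. Its argument "rows" is a list of rows, each an object with "dp": the shift along the tool's x, y, z in m, a list of three; "angular": the turn, a rotation vector about the tool's x, y, z in degrees, a list of three. In form: [{"dp": [dx, dy, dz], "angular": [rx, ry, rz]}, ...]. A call has 1 to 20 rows; each row is the pose to reach, as a shift and turn from the pose commanded when the call began, along the tool's axes at that moment; what a row does not reach only later rows make up. A row lasts 1/10 s, in which the tool goes at most 50 mm and 8.59 degrees, less where a joint would pass 70% of its speed; a pose out of reach is approached as far as the arm can. A call with a gripper value outside its range is refused whole. "jaw" is the opening, from -1 (shut) to 1 (fully open), so that 0 is half open, set as the call begins (left out, the last holds). The fingers move at their own pace and stop on an object; "grip_force" is the grip in N (left out, the last holds). Time passes only in rows, so rows that repeat a pose let the fingers close. It gives the time, the measured TCP pose, the force and the opening at its end, in the units of the state.
- read_state(): the state, without advancing time (a new reading comes with each control period).
- camera(name): name is "side" or "top"; returns the picture (420x560x3 uint8, blue, green, red); there is no depth.
- camera_info(name): a dict with "mtx" (3x3 intrinsics, pixels), "k1" (the pictures are not rectified: a ray, as slopes to the right and down, at radius r is drawn at 1 + k1 r^2 times it, then the intrinsics apply), "rvec" (rotation vector, rad) and "tvec" (3), from world to camera coordinates, as OpenCV has them. Camera axes: x right, y down, z forward; pixel columns grow to the right and rows downward; lengths in mm; the calibration is good to about 2 mm. A picture is of the moment at which its call begins. camera_info takes no time and is no camera call.
- sign_off(): hands the job in, once; it reports no verdict.
The state is a dict: "t": time; "joint_positions": joint angles; "joint_vel": joint speeds; "joint_efforts": joint torques, N m; "position": TCP position; "tcp_rot": TCP orientation; "contact_force": force on the tool from outside, world axes, zero at the start; "ft_torque": the same for the moment, N m; "finger_gap": finger opening in mm.
Only numpy, scipy, OpenCV 4.12 (cv2) and the standard library are available. Lean on these libraries where they do the work, as an engineer would, in place of code of your own. Each camera call takes 0.05 s, during which the arm holds its last target.

## Task

Pick up the loose aluminium tee nut and set it upright over the threaded stud of the earth terminal. With only a light push, turn it backward (counterclockwise seen from above) until you feel it drop into the thread start, then forward (clockwise) until it is fully home and has pressed the spring washer flat, and let go. Do not force it: the stud must not be twisted round in its block, and the other things on the desk stay where they are.

Things in the scene. Friction and masses are not known exactly. Their poses are not given: they have to be found in the camera images.
- tee_nut: Tee nut, plain aluminium, 62 mm tall, about 0.18 kg, standing upright. Below, a ribbed round hub 46 mm across, 0 to 36 mm high, bored from below (33.6 mm wide, 32 mm deep); above, a grip bar. Origin: centre of the underside, on the axis; z up. The nut works the same at any yaw.
- nut_grip (a point): Centre of the nut's grip bar, 50 mm above the underside, on the axis. The bar is 40 mm long along the nut's x, 12 mm thick along its y and spans 36 to 62 mm above the underside: pinch it across its thickness.
- nut_pins (a point): Point on the nut's axis 6 mm above its underside. At this height three steel pins, 4 mm thick and 120 degrees apart, point inward from the bore, tips 12 mm from the axis: they are the nut's thread, hidden from above.
- earth_post: Fixed earth terminal: grey cast block 90 x 90 x 28 mm, a 35 mm wide copper bar on top reaching 135 mm along the body's +x (its top at 32 mm), an upright steel stud in the middle. Origin: centre of the underside, on the stud's axis; z up.
- stud_nose (a point): Tip of the stud, 69 mm above the desk, z up. The core is 22 mm across; its tapered nose (12 mm across at the tip, full at 63 mm) centres a nut lowered up to about 5 mm off. Right-hand three-start thread, 31 mm across.
- crown (a point): Stud axis at the thread's level crown, 58 mm high; a nut resting on it has its underside at 54 mm (58 mm if a pin sits on a dog). Three notches, 120 degrees apart, 13 degrees wider than a pin; a 4 mm high blunt dog at each notch's counterclockwise side. Turned backward a pin slides to the notch, stops on the dog, and the nut drops to 43 to 46 mm. Turned forward before that it jams on a dog.
- stud: The stud's core in the block, origin on the axis 30 mm above the desk; its x starts along the earth post's x. Friction holds it; it slips round above 0.9 N m. Its axes do not tell where the notches are: that differs each time, at most 120 degrees backward finds one.
- stud_axis (a point): Where the centre of the nut's underside is when home: on the stud's axis, 40 mm above the desk, z up. From the drop it takes about 105 to 125 degrees forward (clockwise from above), 5.3 mm down per radian; the nut then stiffens sharply (about 0.5 N m within 6 degrees): stop at 0.2 to 0.6 N m. It stays by friction when let go.
- washer (a joint): How far the 50 mm wide spring washer round the stud is pressed down by the nut: 0 free (top at 43 mm), 0.003 m flat (top at 40 mm); resists with 4 to 10 N.
- tumbler_red: Bystander: dark red steel tumbler, 83 mm across, 144 mm tall; origin at the centre of its foot.
- tumbler_blue: Bystander: dark blue steel tumbler, 83 mm across, 144 mm tall; origin at the centre of its foot.
- phone: Bystander: phone lying flat, 150 x 74 x 9 mm, long along its x; origin at the centre of its underside.
- handheld: Bystander: black handheld radio standing up, 55 x 32 mm, 150 mm tall; origin at the centre of its foot.
- cap_nut: Bystander: plain round aluminium cap, 40 mm across and 28 mm high with a 20 mm steel boss to 40 mm, no grip bar; not wanted here. Origin at the centre of its underside.
- screwdriver: Bystander: screwdriver lying flat, along its x.
- mouse: Bystander: low round black pointing device, 60 mm across, 32 mm high; origin at the centre of its underside.
Not all that is in view belongs to the job. Leave any brown or orange look-alike of the tee_nut alone.

How it is judged (in metres and radians):
On the way, in this order (a step that is already met when the one before it is completed fails the run):
1. the nut stands over the stud with its pins on the thread's crown (horizontal distance between tee_nut and stud_axis below 0.004 m and z of tee_nut in the frame of earth_post between 0.05 and 0.061 m), for 0.1 s.
2. the nut has dropped into the thread start (horizontal distance between tee_nut and stud_axis below 0.004 m and z of tee_nut in the frame of earth_post below 0.0485 m), for 0.1 s.
At the end, for the whole second after the job is handed in: The nut is let go, upright within about 4.5 degrees and at rest on the stud's axis within 4 mm, its underside at most 41.5 mm above the desk, with the washer pressed down by more than 1.8 mm of its 3 mm (horizontal distance between tee_nut and stud_axis below 0.004 m and z of tee_nut in the frame of earth_post below 0.0415 m and value of joint washer above 0.0018 m and angle between tee_nut's own z axis and vertical below 0.08 rad and linear speed of tee_nut below 0.02 m/s and angular speed of tee_nut below 0.2 rad/s); the robot touches nothing.
It fails at once if the stud is twisted in its block by more than 0.15 rad (angle between the x axis of stud and the x axis of earth_post, either way round above 0.15 rad).
It fails at once if the nut is forced against the stud with more than 60 N while it is still up on the thread's crown (contact force between tee_nut and stud above 60 N and z of tee_nut in the frame of earth_post above 0.0495 m).
It fails at once if a bystander is moved by more than 30 mm (distance of any of tumbler_red, tumbler_blue, phone, handheld, cap_nut, screwdriver, mouse from where it was at the start of the episode above 0.03 m).
It also fails if it takes over 58 s, if anything falls off the work surface, if the arm or the gripper's body presses on something with over 40 N, if the wrist force passes 120 N, or if a joint passes its speed limit or range.

## Working session

There is one attempt and no reset: what is moved stays moved. The work goes in short steps, Python scripts to look and compute and a tool call to move; the robot and the scene stay as the last step left them, time stands still between calls to the robot, and variables do not carry over. Pictures are saved under pics/ and viewed, and the job is handed in when it is done.

Besides the shell and the picture viewer there is one more tool, called after "Request:" as a command line: name --argument value ..., lists and objects as JSON in quotes. jog_arm: Moves the arm, as the interface text tells. Its arguments: {"type":"object","properties":{"rows":{"type":"array","items":{"type":"object","properties":{"dp":{"type":"array","items":{"type":"number"}},"angular":{"type":"array","items":{"type":"number"}}}}},"jaw":{"type":"number"},"grip_force":{"type":"number"}},"required":["rows"]}

```bash
mkdir -p pics; ls; python3 - <<'E'
from workcell import *
import cv2
print(read_state()); 
for n in("side","top"):
    print(n,camera_info(n)); cv2.imwrite(f"pics/{n}0.png",camera(n))
try: print(finger_overhang())
except Exception as e: print(finger_overhang)
E
```

```text
pics
{'t': 0.0, 'joint_positions': array([ 1.10370125e+00,  5.28336542e-02,  1.40173169e+00, -1.20032505e-05,
        1.68861954e+00, -7.03252019e-02]), 'joint_vel': array([-0.00078959,  0.00012077,  0.00171892, -0.00069602, -0.00125603,
       -0.00019979]), 'joint_efforts': array([ 1.31270208e-04, -3.81667542e+01, -3.60186589e+01, -1.15226476e-04,
        6.23705098e-03,  4.46653769e-05]), 'position': array([202.74857947, 483.96564774, 247.47052868]), 'tcp_rot': array([-1.54983633,  0.31164397, -0.3109944 ]), 'contact_force': array([ 0.95810378, -0.17659455, -0.90215102]), 'ft_torque': array([ 0.01251174, -0.00425537,  0.0406817 ]), 'finger_gap': 85.51526217081536}
side {'mtx': array([[452.24725802,   0.        , 280.90671843],
       [  0.        , 452.24725802, 208.27867055],
       [  0.        ,   0.        ,   1.        ]]), 'k1': -0.04333151810216163, 'rvec': array([ 0.26878139, -2.75268887,  1.30476036]), 'tvec': array([ 560.36776138,  114.58437693, 1018.91268434])}
top {'mtx': array([[464.4129985 ,   0.        , 281.13931097],
       [  0.        , 464.4129985 , 207.7160754 ],
       [  0.        ,   0.        ,   1.        ]]), 'k1': -0.15556574026315226, 'rvec': array([ 2.11862546, -2.17828636,  0.09283866]), 'tvec': array([  58.58333746,  581.86409265, 1185.27176494])}
17.0
```

View pics/top0.png

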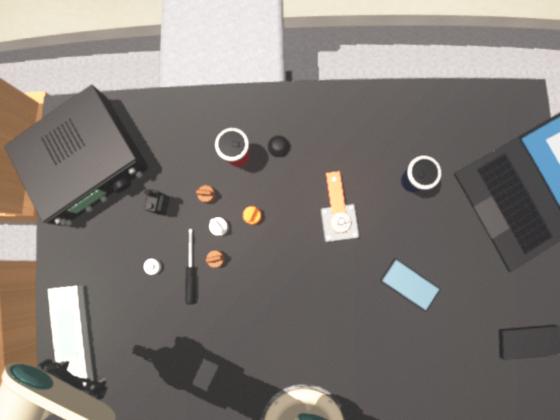

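View pics/side0.png

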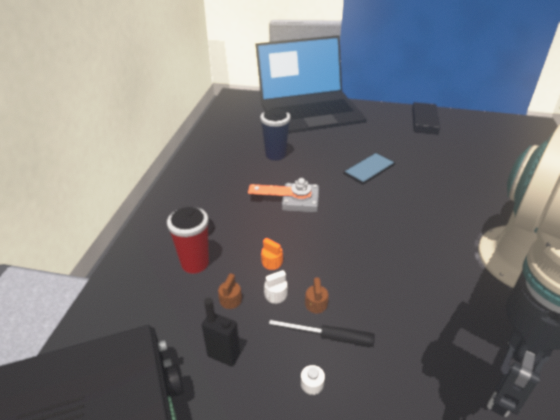

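Candidates: plain alu nut at top (218,227) / side (276,287). Look-alikes: brown (205,193), brown (216,260), orange (252,215), and the cap without a bar (152,267). I choose (218,227) and check it in enlarged crops.

```bash
python3 - <<'E'
import cv2,numpy as np
t=cv2.imread("pics/top0.png");s=cv2.imread("pics/side0.png")
def c(i,x,y,w=50,k=8): return cv2.resize(i[y-w//2:y+w//2,x-w//2:x+w//2],None,fx=k,fy=k,interpolation=cv2.INTER_CUBIC)
cv2.imwrite("pics/crop_nut.png",np.hstack([c(t,218,227),c(s,276,287)]))
cv2.imwrite("pics/crop_stud.png",np.hstack([c(t,340,222),c(s,300,192)]))
E
```

```text
(no output)
```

View pics/crop_nut.png

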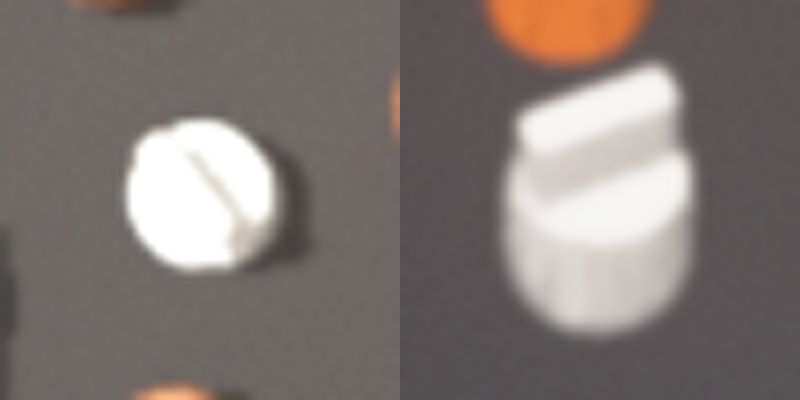

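View pics/crop_stud.png

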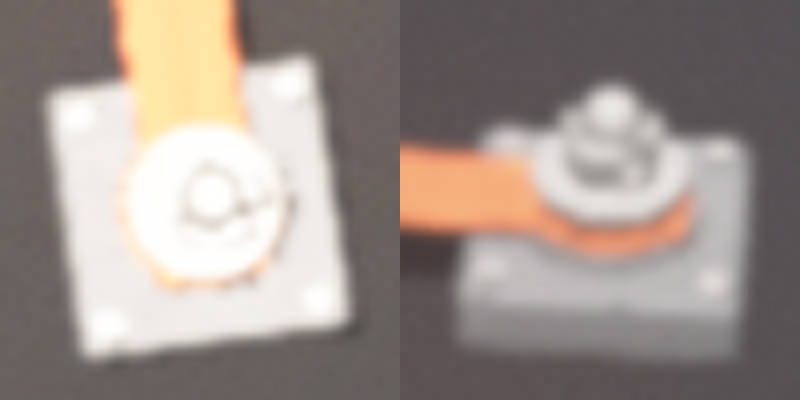

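The crops show a plain white ribbed hub with a grip bar, and the stud with its washer. Now I'll measure both.

```bash
cat > h.py <<'E'
import numpy as np,cv2
from workcell import *
from scipy.optimize import least_squares
def proj(n,P):
    I=camera_info(n);d=np.array([I['k1'],0,0,0,0.])
    return cv2.projectPoints(np.asarray(P,float).reshape(-1,1,3),I['rvec'],I['tvec'],I['mtx'],d)[0][:,0]
def ray(n,uv):
    I=camera_info(n);d=np.array([I['k1'],0,0,0,0.])
    x=cv2.undistortPoints(np.array([[uv]],float),I['mtx'],d)[0,0]
    R=cv2.Rodrigues(I['rvec'])[0];return -R.T@I['tvec'],R.T@np.array([x[0],x[1],1])
def atz(n,uv,z):
    o,d=ray(n,uv);return (o+d*(z-o[2])/d[2]).round(1)
def cp(x0,y0,cx,cy,k=8): return (x0+(cx+.5)/k-.5,y0+(cy+.5)/k-.5)
E
python3 - <<'E'
from h import *
T=lambda x,y:cp(193,202,x,y); S=lambda x,y:cp(251,262,x-400,y)
for c in[(520,115),(655,65),(680,92),(540,150)]: print(atz("side",S(*c),62))
print("bottom",[atz("side",S(*c),0) for c in[(600,335)]])
print("top: edge",atz("top",T(180,137),62),atz("top",T(243,232),62),"hub ctr ~",atz("top",T(202,195),45))
T=lambda x,y:cp(315,197,x,y); S=lambda x,y:cp(275,167,x-400,y)
print("tip",atz("top",T(211,190),69),atz("side",S(611,100),69))
print("washer",atz("top",T(207,200),43),atz("side",S(612,177),43))
cs=[(48,92),(310,60),(350,322),(85,357)]
P=[atz("top",T(*c),28) for c in cs];print("block",P,np.mean(P,0))
E
```

```text
[559.  219.2  62. ]
[529.3 196.2  62. ]
[521.4 204.   62. ]
[551.6 229.5  62. ]
bottom [array([536.1, 234. ,   0. ])]
top: edge [556.6 212.8  62. ] [525.4 192.7  62. ] hub ctr ~ [539.  208.6  45. ]
tip [ 542.6 -109.6   69. ] [ 541.4 -110.4   69. ]
washer [ 541.6 -110.8   43. ] [ 539.5 -105.    43. ]
block [array([580. , -61.3,  28. ]), array([ 588.1, -148.2,   28. ]), array([ 501.3, -157.7,   28. ]), array([492.5, -70.4,  28. ])] [ 540.475 -109.4     28.   ]
```

```bash
cat >> h.py <<'E'
def nutpts(x,y,yaw,z0=0):
    c,s=np.cos(yaw),np.sin(yaw);L=[]
    a=np.linspace(0,2*np.pi,60)
    hub=[np.c_[x+23*np.cos(a),y+23*np.sin(a),np.full(60,z0+z)] for z in(0,36)]
    bar=[]
    for z in(36,62):
        q=np.array([[20,6],[20,-6],[-20,-6],[-20,6]]);bar.append(np.c_[x+c*q[:,0]-s*q[:,1],y+s*q[:,0]+c*q[:,1],np.full(4,z0+z)])
    return hub,bar
def sil(n,x,y,yaw,z0=0,sc=8):
    hub,bar=nutpts(x,y,yaw,z0);m=np.zeros((420*4,560*4),np.uint8)
    for g in(hub,bar):
        h=cv2.convexHull((proj(n,np.vstack(g))*4+1.5).round().astype(np.int32));cv2.fillConvexPoly(m,h,255)
    return cv2.resize(m,(560,420),interpolation=cv2.INTER_AREA)/255.
def draw(img,n,x,y,yaw,cx,cy,w=50,k=8,z0=0):
    im=cv2.resize(img[cy-w//2:cy+w//2,cx-w//2:cx+w//2],None,fx=k,fy=k,interpolation=cv2.INTER_CUBIC)
    hub,bar=nutpts(x,y,yaw,z0)
    for g in hub+bar:
        p=((proj(n,g)-[cx-w//2,cy-w//2]+.5)*k-.5).round().astype(np.int32)
        cv2.polylines(im,[p],True,(0,0,255) if len(g)>4 else (255,0,0),1)
    return im
E
python3 - <<'E'
from h import *
from scipy.optimize import minimize
im={n:cv2.imread(f"pics/{n}0.png") for n in("top","side")}
win={"top":(218,227),"side":(276,289)}
obs={}
for n in im:
    g=cv2.cvtColor(im[n],cv2.COLOR_BGR2GRAY).astype(float);hsv=cv2.cvtColor(im[n],cv2.COLOR_BGR2HSV)
    m=np.clip((g-100)/90,0,1)*(hsv[...,1]<70);x,y=win[n]
    obs[n]=(slice(y-24,y+24),slice(x-20,x+20),m)
def cost(p,ns=("top","side")):
    return sum(((sil(n,*p)-obs[n][2])[obs[n][:2]]**2).sum() for n in ns)
for ns in(("top",),("side",),("top","side")):
    best=min((minimize(cost,[540,211,np.deg2rad(a)],(ns,),method="Nelder-Mead",options=dict(initial_simplex=[[540,211,np.deg2rad(a)],[544,211,np.deg2rad(a)],[540,215,np.deg2rad(a)],[540,211,np.deg2rad(a+8)]])) for a in(30,38)),key=lambda r:r.fun)
    print(ns,best.x[:2].round(1),np.rad2deg(best.x[2]).round(1),best.fun)
p=best.x
cv2.imwrite("pics/fit_nut.png",np.hstack([draw(im[n],n,*p,*win[n]) for n in im]))
E
```

```text
('top',) [541.  213.4] 34.9 16.088698791063266
('side',) [541.2 210.3] 39.5 10.826127130590798
('top', 'side') [540.9 211.7] 40.3 39.870376350976116
```

View pics/fit_nut.png

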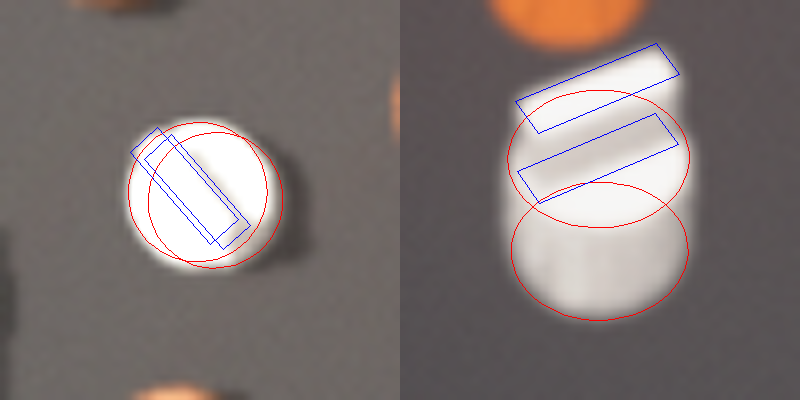

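```bash
python3 - <<'E'
from h import *
s=read_state();R=cv2.Rodrigues(s['tcp_rot'])[0];print(R.round(3))
zdir=R[:,2];print("jaw dir deg",np.rad2deg(np.arctan2(zdir[1],zdir[0])))
for k,uv,z in[("brown1",(205,193),50),("brown2",(216,260),50),("orange",(252,215),50),("radio top",(152,190),150),("radio",(155,203),75),("tumR",(232,142),144),("tumB",(424,172),144),("cap",(152,267),40)]:
    P=atz("top",uv,z);print(k,P,"d nut",np.hypot(*(P[:2]-[541,212])).round(),"ang",np.rad2deg(np.arctan2(P[1]-212,P[0]-541)).round())
E
```

```text
[[ 0.922 -0.001  0.386]
 [-0.386 -0.001  0.922]
 [-0.    -1.    -0.001]]
jaw dir deg 67.263558998195
brown1 [626.2 240.9  50. ] d nut 90.0 ang 19.0
brown2 [450.5 213.7  50. ] d nut 91.0 ang 179.0
orange [564.7 118.1  50. ] d nut 97.0 ang -76.0
radio top [622.6 352.8 150. ] d nut 163.0 ang 60.0
radio [600.5 368.   75. ] d nut 167.0 ang 69.0
tumR [736.  155.5 144. ] d nut 203.0 ang -16.0
tumB [ 647.5 -309.4  144. ] d nut 532.0 ang -78.0
cap [435.4 386.8  40. ] d nut 204.0 ang 121.0
```

Request:
jog_arm --rows '[{"dp": [0.1, 0.012, -0.03], "angular": [0, 25, 0]}, {"dp": [0.2, 0.024, -0.06], "angular": [0, 60, 0]}, {"dp": [0.3, 0.036, -0.09], "angular": [0, 90, 0]}, {"dp": [0.417, 0.0475, -0.12], "angular": [0, 119.3, 0]}, {"dp": [0.417, 0.0475, -0.12], "angular": [0, 119.3, 0]}, {"dp": [0.417, 0.0475, -0.12], "angular": [0, 119.3, 0]}, {"dp": [0.417, 0.0475, -0.12], "angular": [0, 119.3, 0]}, {"dp": [0.417, 0.0475, -0.12], "angular": [0, 119.3, 0]}, {"dp": [0.417, 0.0475, -0.12], "angular": [0, 119.3, 0]}, {"dp": [0.417, 0.0475, -0.12], "angular": [0, 119.3, 0]}, {"dp": [0.417, 0.0475, -0.12], "angular": [0, 119.3, 0]}, {"dp": [0.417, 0.0475, -0.12], "angular": [0, 119.3, 0]}, {"dp": [0.417, 0.0475, -0.12], "angular": [0, 119.3, 0]}, {"dp": [0.417, 0.0475, -0.12], "angular": [0, 119.3, 0]}, {"dp": [0.417, 0.0475, -0.12], "angular": [0, 119.3, 0]}, {"dp": [0.417, 0.0475, -0.12], "angular": [0, 119.3, 0]}, {"dp": [0.417, 0.0475, -0.12], "angular": [0, 119.3, 0]}]' --jaw -0.1 --grip_force 60

```text
t: 1.8
position: [541.0, 212.4, 200.6]
tcp_rot: [-0.635, 1.838, -1.838]
contact_force: [0.4, 0.0, 0.0]
finger_gap: 38.4
```

```bash
python3 - <<'E'
from h import *
s=read_state();R=cv2.Rodrigues(s['tcp_rot'])[0]
print(s['t'],s['position'],s['joint_positions'].round(3),s['finger_gap'],s['contact_force'].round(2),s['ft_torque'].round(3));print(R.round(4))
print("jaw",np.rad2deg(np.arctan2(R[1,2],R[0,2])),"dp to nut z200->100",R.T@(np.array([541,212,100])-s['position']))
print(finger_overhang() if callable(finger_overhang) else finger_overhang)
cv2.imwrite("pics/side1.png",cv2.resize(camera("side")[100:350,150:450],None,fx=2.4,fy=2.4))
E
```

```text
1.8 [541.03186407 212.39788598 200.61501189] [0.311 0.229 1.302 0.    1.612 1.216] 38.39089170075903 [0.42 0.01 0.02] [ 0.064  0.037 -0.023]
[[-7.868e-01 -3.000e-04  6.172e-01]
 [-6.172e-01 -0.000e+00 -7.868e-01]
 [ 3.000e-04 -1.000e+00 -2.000e-04]]
jaw -51.884493817150336 dp to nut z200->100 [  0.24261055 100.61501989   0.31441779]
17.0
```

View pics/side1.png

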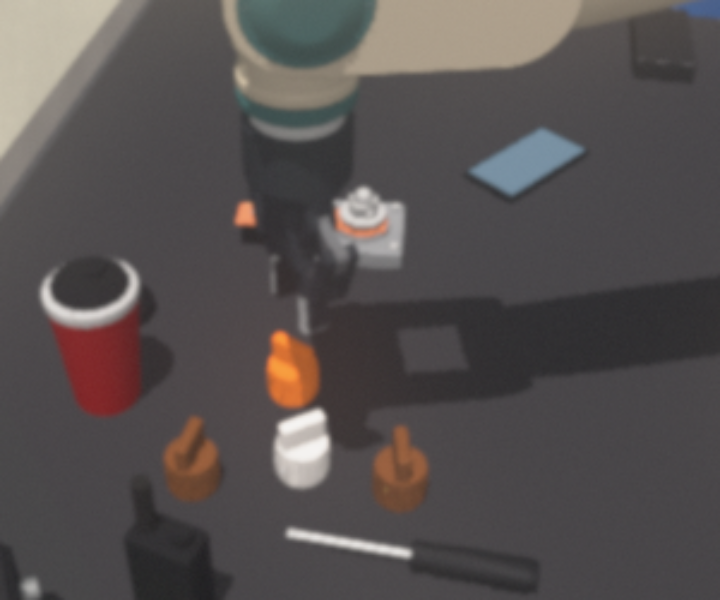

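```bash
python3 - <<'E'
from h import *
j=np.array([.6172,-.7868,0])
for oh in(5,11,17,25):
  print(oh,[((proj("side",[np.array([541,212.4,200.6-oh])+s*d*j])[0]-[150,100])*2.4).round() .tolist() for s in(-1,1) for d in (19,27)])
E
```

```text
5 [[310.0, 313.0], [315.0, 320.0], [288.0, 284.0], [283.0, 278.0]]
11 [[310.0, 320.0], [315.0, 326.0], [288.0, 290.0], [283.0, 284.0]]
17 [[310.0, 325.0], [315.0, 332.0], [288.0, 296.0], [283.0, 289.0]]
25 [[310.0, 333.0], [315.0, 340.0], [288.0, 303.0], [284.0, 297.0]]
```

Request:
jog_arm --rows '[{"dp": [0, 0.04, 0], "angular": [0, 0, 0]}, {"dp": [0, 0.08, 0], "angular": [0, 0, 0]}, {"dp": [0, 0.11, 0], "angular": [0, 0, 0]}, {"dp": [0, 0.125, 0], "angular": [0, 0, 0]}, {"dp": [0, 0.135, 0], "angular": [0, 0, 0]}, {"dp": [0, 0.14, 0], "angular": [0, 0, 0]}, {"dp": [0, 0.14, 0], "angular": [0, 0, 0]}]'

```text
t: 2.55
position: [541.6, 212.6, 61.5]
tcp_rot: [-0.632, 1.839, -1.839]
contact_force: [1.2, 0.3, 0.8]
finger_gap: 38.3
```

```bash
python3 - <<'E'
from h import *
s=read_state();print(s['position'],s['contact_force'])
cv2.imwrite("pics/side2.png",cv2.resize(camera("side")[230:320,220:330],None,fx=6,fy=6,interpolation=cv2.INTER_CUBIC))
E
```

```text
[541.5586609  212.56842292  61.4620166 ] [1.23065141 0.3304173  0.82257058]
```

View pics/side2.png

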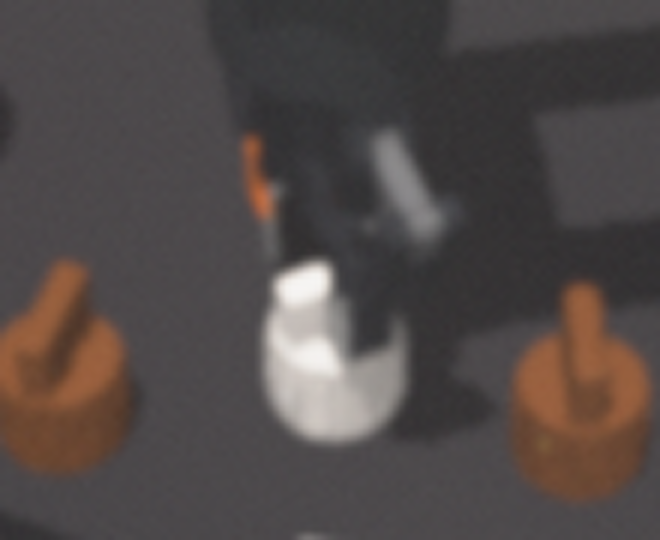

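Request:
jog_arm --rows '[{"dp": [0, 0, 0], "angular": [0, 0, 0]}, {"dp": [0, 0, 0], "angular": [0, 0, 0]}, {"dp": [0, 0, 0], "angular": [0, 0, 0]}, {"dp": [0, 0, 0], "angular": [0, 0, 0]}, {"dp": [0, 0, 0], "angular": [0, 0, 0]}, {"dp": [0, 0, 0], "angular": [0, 0, 0]}, {"dp": [0, 0, 0], "angular": [0, 0, 0]}, {"dp": [0, 0, 0], "angular": [0, 0, 0]}]' --jaw -1 --grip_force 60

```text
t: 3.4
position: [541.8, 212.6, 62.1]
tcp_rot: [-0.63, 1.839, -1.839]
contact_force: [0.6, -0.3, 6.3]
finger_gap: 10.8
```

```bash
python3 - <<'E'
from h import *
s=read_state();print(s['position'],s['contact_force'],s['finger_gap'])
a=camera("side")[230:320,220:330];b=camera("top")[200:255,190:250]
cv2.imwrite("pics/side3.png",np.hstack([cv2.resize(a,(550,450)),cv2.resize(b,(250,450))]))
E
```

```text
[541.81122254 212.59854197  62.06644223] [ 0.57560606 -0.26983951  6.31342473] 10.767357035629825
```

View pics/side3.png

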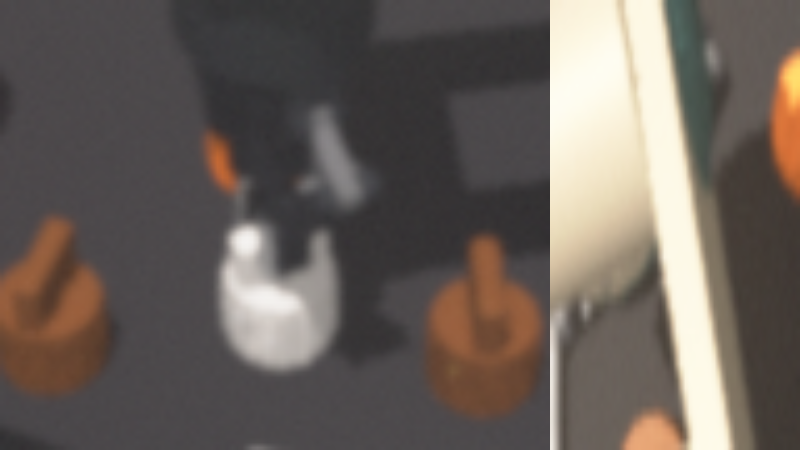

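Request:
jog_arm --rows '[{"dp": [0, -0.01, 0], "angular": [0, 0, 0]}, {"dp": [0, -0.03, 0], "angular": [0, 0, 0]}, {"dp": [0, -0.06, 0], "angular": [0, 0, 0]}, {"dp": [0, -0.09, 0], "angular": [0, 0, 0]}, {"dp": [0, -0.11, 0], "angular": [0, 0, 0]}, {"dp": [0, -0.11, 0], "angular": [0, 0, 0]}, {"dp": [0, -0.11, 0], "angular": [0, 0, 0]}]'

```text
t: 4.2
position: [540.7, 212.3, 170.0]
tcp_rot: [-0.634, 1.84, -1.84]
contact_force: [0.1, 0.2, -2.8]
finger_gap: 10.6
```

```bash
python3 - <<'E'
from h import *
s=read_state();R=cv2.Rodrigues(s['tcp_rot'])[0];print(s['position'],s['contact_force'],s['ft_torque'],s['finger_gap'])
print(R.T@(np.array([541,-110,172])-s['position']))
E
```

```text
[540.74557961 212.32365624 169.99504413] [ 0.05861979  0.15547168 -2.80000452] [ 0.00070025  0.04336123 -0.0026514 ] 10.641186447361372
[198.10532307  -1.93648271 254.25804797]
```

Request:
jog_arm --rows '[{"dp": [0.015, 0, 0.02], "angular": [0, -5, 0]}, {"dp": [0.04, 0, 0.051], "angular": [0, -12, 0]}, {"dp": [0.065, 0, 0.083], "angular": [0, -18, 0]}, {"dp": [0.09, 0, 0.115], "angular": [0, -24, 0]}, {"dp": [0.115, 0, 0.148], "angular": [0, -29, 0]}, {"dp": [0.14, 0, 0.18], "angular": [0, -34, 0]}, {"dp": [0.165, 0, 0.212], "angular": [0, -38, 0]}, {"dp": [0.185, 0, 0.237], "angular": [0, -40, 0]}, {"dp": [0.198, 0, 0.254], "angular": [0, -40, 0]}, {"dp": [0.198, 0, 0.254], "angular": [0, -40, 0]}, {"dp": [0.198, 0, 0.254], "angular": [0, -40, 0]}, {"dp": [0.198, 0, 0.254], "angular": [0, -40, 0]}]'

```text
t: 5.4
position: [540.9, -108.6, 169.7]
tcp_rot: [-1.104, 1.363, -1.36]
contact_force: [0.3, -0.3, -2.3]
finger_gap: 10.7
```

```bash
python3 - <<'E'
from h import *
s=read_state();R=cv2.Rodrigues(s['tcp_rot'])[0];print(s['position'],s['contact_force'],s['ft_torque'],s['finger_gap'],s['joint_positions'].round(2));print(R.round(3))
a=camera("side");b=camera("top")
cv2.imwrite("pics/side4f.png",a);cv2.imwrite("pics/top4f.png",b)
cv2.imwrite("pics/s4.png",np.hstack([cv2.resize(a[120:230,250:350],(500,550)),cv2.resize(b[190:250,310:370],(300,550))]))
E
```

```text
[ 540.90522171 -108.64329187  169.69440144] [ 0.28533497 -0.2961407  -2.32667224] [-0.03026008 -0.07638686  0.03448212] 10.698912536102645 [-0.27  0.17  1.44  0.    1.54 -0.06]
[[-0.208 -0.002  0.978]
 [-0.978  0.001 -0.208]
 [-0.001 -1.    -0.002]]
```

View pics/s4.png

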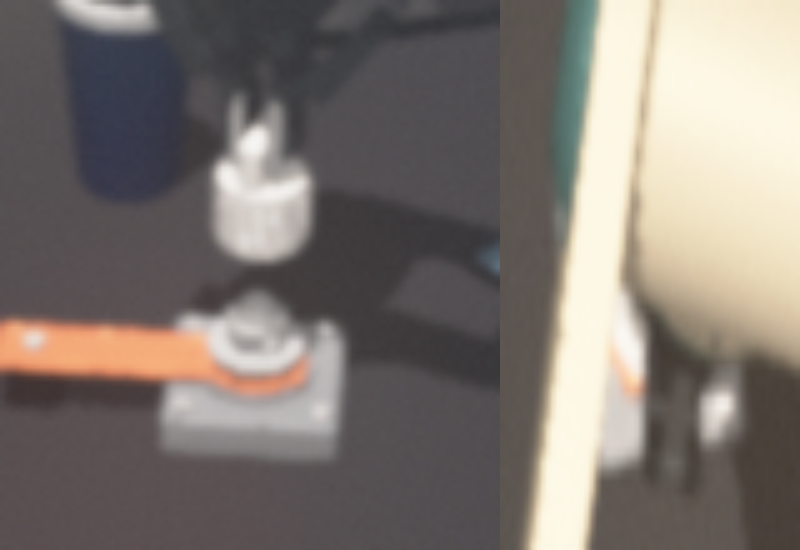

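```bash
python3 - <<'E'
from h import *
from scipy.optimize import minimize
im=cv2.imread("pics/side4f.png")
# fit hub bottom part only
z0=107.7
k=5.0
a=im[120:230,250:350]
for (x,y,yaw) in [(541,-110,78)]:
    out=draw(im,"side",x,y,np.deg2rad(yaw),300,175,110,5,z0=z0)
# stud model: washer circle z=43 r25, tip r6 z69, core r11 at z=63
t=np.linspace(0,2*np.pi,60)
for r,z in((25,43),(6,69),(15.5,58)):
    p=((proj("side",np.c_[541+r*np.cos(t),-110+r*np.sin(t),np.full(60,z)])-[245,120]+.5)*5-.5).round().astype(np.int32)
    cv2.polylines(out,[p],True,(0,160,0),1)
cv2.imwrite("pics/o4.png",out)
E
```

```text
(no output)
```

View pics/o4.png

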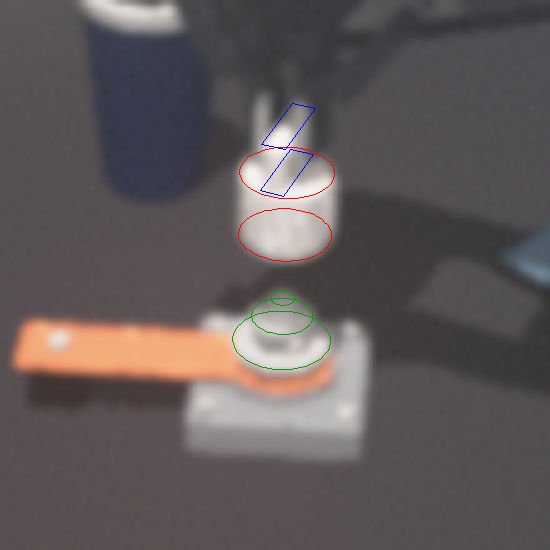

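Request:
jog_arm --rows '[{"dp": [0, 0.01, 0], "angular": [0, 0, 0]}, {"dp": [0, 0.025, 0], "angular": [0, 0, 0]}, {"dp": [0, 0.036, 0], "angular": [0, 0, 0]}, {"dp": [0, 0.039, 0], "angular": [0, 0, 0]}, {"dp": [0, 0.039, 0], "angular": [0, 0, 0]}, {"dp": [0, 0.039, 0], "angular": [0, 0, 0]}]'

```text
t: 6.1
position: [541.5, -109.7, 132.1]
tcp_rot: [-1.102, 1.362, -1.362]
contact_force: [-0.3, -1.3, -1.2]
finger_gap: 10.4
```

```bash
python3 - <<'E'
from h import *
s=read_state();R=cv2.Rodrigues(s['tcp_rot'])[0];print(s['position'],s['contact_force'],s['ft_torque']);print(R.round(4))
a=camera("side");z0=s['position'][2]-62
out=draw(a,"side",541,-110,np.deg2rad(78),300,175,80,8,z0=z0)
t=np.linspace(0,2*np.pi,60)
for r,z in((25,43),):
    p=((proj("side",np.c_[541+r*np.cos(t),-110+r*np.sin(t),np.full(60,z)])-[260,135]+.5)*8-.5).round().astype(np.int32)
    cv2.polylines(out,[p],True,(0,160,0),1)
cv2.imwrite("pics/o5.png",out[:600])
E
```

```text
[ 541.475768   -109.70151014  132.1019504 ] [-0.32888909 -1.25665414 -1.21683424] [ 0.01613703 -0.01321133 -0.06654363]
[[-2.086e-01  6.000e-04  9.780e-01]
 [-9.780e-01 -0.000e+00 -2.086e-01]
 [-1.000e-04 -1.000e+00  6.000e-04]]
```

View pics/o5.png

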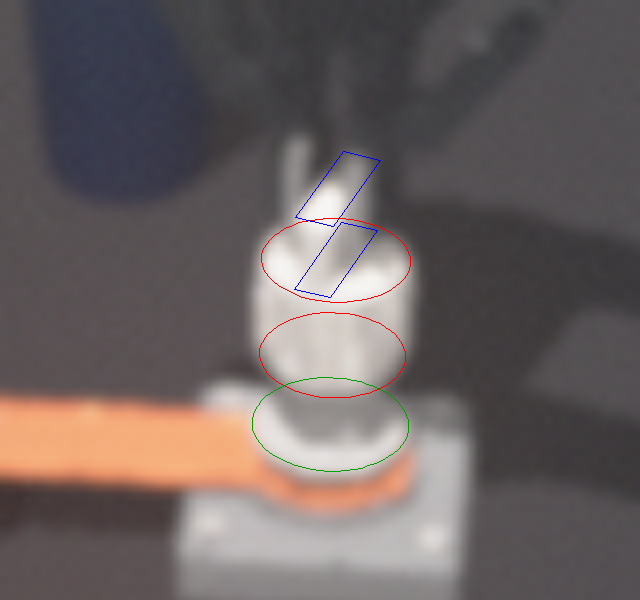

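Request:
jog_arm --rows '[{"dp": [0, 0.002, 0], "angular": [0, 0, 0]}, {"dp": [0, 0.004, 0], "angular": [0, 0, 0]}, {"dp": [0, 0.006, 0], "angular": [0, 0, 0]}, {"dp": [0, 0.008, 0], "angular": [0, 0, 0]}, {"dp": [0, 0.009, 0], "angular": [0, 0, 0]}, {"dp": [0, 0.01, 0], "angular": [0, 0, 0]}, {"dp": [0, 0.01, 0], "angular": [0, 0, 0]}]'

```text
t: 6.85
position: [541.2, -109.6, 121.6]
tcp_rot: [-1.103, 1.363, -1.362]
contact_force: [0.6, 0.9, -1.5]
finger_gap: 10.6
```

Request:
jog_arm --rows '[{"dp": [0, 0.001, 0], "angular": [0, 0, 0]}, {"dp": [0, 0.002, 0], "angular": [0, 0, 0]}, {"dp": [0, 0.003, 0], "angular": [0, 0, 0]}, {"dp": [0, 0.003, 0], "angular": [0, 0, 0]}]'

```text
t: 7.25
position: [541.2, -109.6, 118.6]
tcp_rot: [-1.103, 1.363, -1.362]
contact_force: [-0.0, -0.0, -1.5]
finger_gap: 11.0
```

Request:
jog_arm --rows '[{"dp": [0, 0.0005, 0], "angular": [0, 0, 0]}, {"dp": [0, 0.001, 0], "angular": [0, 0, 0]}, {"dp": [0, 0.0015, 0], "angular": [0, 0, 0]}, {"dp": [0, 0.0015, 0], "angular": [0, 0, 0]}]'

```text
t: 7.65
position: [541.2, -109.6, 117.2]
tcp_rot: [-1.102, 1.362, -1.362]
contact_force: [0.4, 0.5, -2.4]
finger_gap: 10.1
```

Request:
jog_arm --rows '[{"dp": [0, 0.0005, 0], "angular": [0, 0, 0]}, {"dp": [0, 0.001, 0], "angular": [0, 0, 0]}, {"dp": [0, 0.001, 0], "angular": [0, 0, 0]}]'

```text
t: 7.95
position: [541.3, -109.6, 116.3]
tcp_rot: [-1.102, 1.362, -1.362]
contact_force: [0.1, -0.6, -1.0]
finger_gap: 10.5
```

Request:
jog_arm --rows '[{"dp": [0, 0.0005, 0], "angular": [0, 0, 0]}, {"dp": [0, 0.001, 0], "angular": [0, 0, 0]}, {"dp": [0, 0.001, 0], "angular": [0, 0, 0]}]'

```text
t: 8.25
position: [541.5, -109.7, 115.9]
tcp_rot: [-1.102, 1.362, -1.363]
contact_force: [-2.0, 0.5, 3.6]
finger_gap: 10.9
```

Request:
jog_arm --rows '[{"dp": [0, 0.0006, 0], "angular": [0, -2, 0]}, {"dp": [0, 0.0006, 0], "angular": [0, -4, 0]}, {"dp": [0, 0.0006, 0], "angular": [0, -6, 0]}, {"dp": [0, 0.0006, 0], "angular": [0, -8, 0]}, {"dp": [0, 0.0006, 0], "angular": [0, -8, 0]}]'

```text
t: 8.75
position: [542.0, -109.7, 115.9]
tcp_rot: [-1.174, 1.258, -1.262]
contact_force: [0.7, 1.0, 4.7]
finger_gap: 10.5
```

```bash
cat > st.py <<'E'
from h import *
s=read_state();R=cv2.Rodrigues(s['tcp_rot'])[0]
print(round(s['t'],2),s['position'].round(2),"psi",np.rad2deg(np.arctan2(R[1,2],R[0,2])).round(2),"tilt",R[2].round(4),"F",s['contact_force'].round(2),"T",s['ft_torque'].round(3),"J6",s['joint_positions'][5].round(3),"eff6",s['joint_efforts'][5].round(3),s['finger_gap'].round(1))
E
python3 st.py
```

```text
Traceback (most recent call last):
  File "st.py", line 3, in <module>
    print(round(s['t'],2),s['position'].round(2),"psi",np.rad2deg(np.arctan2(R[1,2],R[0,2])).round(2),"tilt",R[2].round(4),"F",s['contact_force'].round(2),"T",s['ft_torque'].round(3),"J6",s['joint_positions'][5].round(3),"eff6",s['joint_efforts'][5].round(3),s['finger_gap'].round(1))
                                                                                                                                                                                                                                                                   ^^^^^^^^^^^^^^^^^^^^^
AttributeError: 'float' object has no attribute 'round'
```

```bash
sed -i "s/s\['finger_gap'\].round(1)/round(s['finger_gap'],1)/" st.py; python3 st.py
```

```text
8.75 [ 542.04 -109.71  115.86] psi -4.0 tilt [ 2.0e-04 -1.0e+00  2.7e-03] F [0.65 1.04 4.72] T [ 0.129 -0.039 -0.056] J6 -0.197 eff6 -0.351 10.5
```

Request:
jog_arm --rows '[{"dp": [0, 0.0003, 0], "angular": [0, -2, 0]}, {"dp": [0, 0.0003, 0], "angular": [0, -4, 0]}, {"dp": [0, 0.0003, 0], "angular": [0, -6, 0]}, {"dp": [0, 0.0003, 0], "angular": [0, -8, 0]}, {"dp": [0, 0.0003, 0], "angular": [0, -8, 0]}]'

```text
t: 9.25
position: [542.1, -109.6, 115.8]
tcp_rot: [-1.239, 1.156, -1.159]
contact_force: [-0.4, 0.3, 6.6]
finger_gap: 10.4
```

```bash
python3 st.py
```

```text
9.25 [ 542.07 -109.55  115.79] psi 3.99 tilt [ 2.0e-04 -1.0e+00  2.7e-03] F [-0.36  0.26  6.64] T [0.286 0.111 0.041] J6 -0.336 eff6 -0.304 10.4
```

Request:
jog_arm --rows '[{"dp": [0, 0.0002, 0], "angular": [0, -2, 0]}, {"dp": [0, 0.0002, 0], "angular": [0, -4, 0]}, {"dp": [0, 0.0002, 0], "angular": [0, -6, 0]}, {"dp": [0, 0.0002, 0], "angular": [0, -8, 0]}, {"dp": [0, 0.0002, 0], "angular": [0, -8, 0]}]'

```text
t: 9.75
position: [542.0, -109.4, 115.7]
tcp_rot: [-1.299, 1.052, -1.055]
contact_force: [-0.3, 1.6, 8.3]
finger_gap: 10.6
```

```bash
python3 st.py
```

```text
9.75 [ 542.01 -109.41  115.7 ] psi 11.99 tilt [ 3.0e-04 -1.0e+00  2.5e-03] F [-0.32  1.62  8.33] T [0.474 0.294 0.013] J6 -0.476 eff6 -0.314 10.6
```

Request:
jog_arm --rows '[{"dp": [0, 0, 0], "angular": [0, -2, 0]}, {"dp": [0, 0, 0], "angular": [0, -4, 0]}, {"dp": [0, 0, 0], "angular": [0, -6, 0]}, {"dp": [0, 0, 0], "angular": [0, -8, 0]}, {"dp": [0, 0, 0], "angular": [0, -8, 0]}]'

```text
t: 10.25
position: [542.0, -109.4, 115.6]
tcp_rot: [-1.353, 0.947, -0.95]
contact_force: [-1.7, 1.5, 8.5]
finger_gap: 10.2
```

```bash
python3 st.py
```

```text
10.25 [ 541.97 -109.35  115.65] psi 19.99 tilt [ 5.0e-04 -1.0e+00  2.4e-03] F [-1.74  1.54  8.53] T [0.465 0.274 0.062] J6 -0.615 eff6 -0.312 10.2
```

Request:
jog_arm --rows '[{"dp": [0, 0, 0], "angular": [0, -2, 0]}, {"dp": [0, 0, 0], "angular": [0, -4, 0]}, {"dp": [0, 0, 0], "angular": [0, -6, 0]}, {"dp": [0, 0, 0], "angular": [0, -8, 0]}, {"dp": [0, 0, 0], "angular": [0, -8, 0]}]'

```text
t: 10.75
position: [541.7, -109.2, 115.3]
tcp_rot: [-1.4, 0.841, -0.843]
contact_force: [-1.6, 2.1, 7.4]
finger_gap: 10.4
```

```bash
python3 st.py
```

```text
10.75 [ 541.72 -109.24  115.3 ] psi 27.99 tilt [ 1.0e-04 -1.0e+00  1.7e-03] F [-1.57  2.06  7.44] T [0.584 0.367 0.031] J6 -0.755 eff6 -0.318 10.4
```

Request:
jog_arm --rows '[{"dp": [0, 0, 0], "angular": [0, -2, 0]}, {"dp": [0, 0, 0], "angular": [0, -4, 0]}, {"dp": [0, 0, 0], "angular": [0, -6, 0]}, {"dp": [0, 0, 0], "angular": [0, -6, 0]}]'

```text
t: 11.15
position: [540.9, -109.6, 113.5]
tcp_rot: [-1.433, 0.764, -0.762]
contact_force: [0.0, -0.2, -2.3]
finger_gap: 10.3
```

```bash
python3 st.py
```

```text
11.15 [ 540.94 -109.62  113.52] psi 33.95 tilt [-8.e-04 -1.e+00 -7.e-04] F [ 0.04 -0.15 -2.31] T [-0.063  0.059 -0.012] J6 -0.859 eff6 -0.359 10.3
```

The load vanished, so the pins are over the notches. I'll lower straight down.

Request:
jog_arm --rows '[{"dp": [0, 0.001, 0], "angular": [0, 0, 0]}, {"dp": [0, 0.002, 0], "angular": [0, 0, 0]}, {"dp": [0, 0.003, 0], "angular": [0, 0, 0]}, {"dp": [0, 0.004, 0], "angular": [0, 0, 0]}, {"dp": [0, 0.005, 0], "angular": [0, 0, 0]}, {"dp": [0, 0.005, 0], "angular": [0, 0, 0]}]'

```text
t: 11.75
position: [541.2, -109.6, 108.9]
tcp_rot: [-1.433, 0.763, -0.762]
contact_force: [-0.2, 0.4, -1.7]
finger_gap: 10.3
```

```bash
python3 st.py
```

```text
11.75 [ 541.24 -109.6   108.95] psi 33.96 tilt [-2.e-04 -1.e+00 -0.e+00] F [-0.21  0.38 -1.67] T [0.013 0.005 0.005] J6 -0.859 eff6 0.002 10.3
```

Request:
jog_arm --rows '[{"dp": [0, 0.0005, 0], "angular": [0, 0, 0]}, {"dp": [0, 0.001, 0], "angular": [0, 0, 0]}, {"dp": [0, 0.0015, 0], "angular": [0, 0, 0]}, {"dp": [0, 0.0015, 0], "angular": [0, 0, 0]}]'

```text
t: 12.15
position: [541.3, -109.6, 107.6]
tcp_rot: [-1.433, 0.762, -0.762]
contact_force: [-0.5, -0.0, -2.1]
finger_gap: 10.4
```

```bash
python3 st.py
```

```text
12.15 [ 541.26 -109.61  107.61] psi 33.97 tilt [-1.e-04 -1.e+00  0.e+00] F [-0.51 -0.01 -2.06] T [ 0.004 -0.008 -0.009] J6 -0.86 eff6 0.0 10.4
```

Request:
jog_arm --rows '[{"dp": [0, 0.0005, 0], "angular": [0, 0, 0]}, {"dp": [0, 0.001, 0], "angular": [0, 0, 0]}, {"dp": [0, 0.0015, 0], "angular": [0, 0, 0]}, {"dp": [0, 0.0015, 0], "angular": [0, 0, 0]}]'

```text
t: 12.55
position: [541.3, -109.6, 106.3]
tcp_rot: [-1.433, 0.762, -0.762]
contact_force: [-0.6, 0.9, -0.1]
finger_gap: 10.8
```

```bash
python3 st.py
```

```text
12.55 [ 541.26 -109.63  106.33] psi 33.96 tilt [-1.e-04 -1.e+00  1.e-04] F [-0.64  0.93 -0.07] T [ 0.054  0.161 -0.03 ] J6 -0.86 eff6 -0.013 10.8
```

Request:
jog_arm --rows '[{"dp": [0, 0.0005, 0], "angular": [0, 3, 0]}, {"dp": [0, 0.0005, 0], "angular": [0, 6, 0]}, {"dp": [0, 0.0005, 0], "angular": [0, 9, 0]}, {"dp": [0, 0.0005, 0], "angular": [0, 12, 0]}, {"dp": [0, 0.0005, 0], "angular": [0, 12, 0]}]'

```text
t: 13.05
position: [541.2, -109.6, 105.6]
tcp_rot: [-1.366, 0.923, -0.923]
contact_force: [-0.7, -0.7, -0.9]
finger_gap: 10.7
```

```bash
python3 st.py
```

```text
13.05 [ 541.25 -109.65  105.57] psi 21.94 tilt [-1.e-04 -1.e+00  0.e+00] F [-0.71 -0.67 -0.85] T [ 0.019 -0.012  0.026] J6 -0.65 eff6 0.547 10.7
```

Request:
jog_arm --rows '[{"dp": [0, 0.0003, 0], "angular": [0, 3, 0]}, {"dp": [0, 0.0005, 0], "angular": [0, 6, 0]}, {"dp": [0, 0.0005, 0], "angular": [0, 9, 0]}, {"dp": [0, 0.0005, 0], "angular": [0, 12, 0]}, {"dp": [0, 0.0005, 0], "angular": [0, 15, 0]}, {"dp": [0, 0.0005, 0], "angular": [0, 15, 0]}]'

```text
t: 13.65
position: [541.3, -109.6, 105.2]
tcp_rot: [-1.264, 1.119, -1.118]
contact_force: [0.8, 0.6, -1.4]
finger_gap: 10.6
```

```bash
python3 st.py
```

```text
13.65 [ 541.28 -109.63  105.16] psi 7.02 tilt [-1.e-04 -1.e+00  1.e-04] F [ 0.78  0.62 -1.4 ] T [-0.044 -0.024  0.009] J6 -0.389 eff6 0.543 10.6
```

Request:
jog_arm --rows '[{"dp": [0, 0.0003, 0], "angular": [0, 3, 0]}, {"dp": [0, 0.0005, 0], "angular": [0, 6, 0]}, {"dp": [0, 0.0005, 0], "angular": [0, 9, 0]}, {"dp": [0, 0.0005, 0], "angular": [0, 12, 0]}, {"dp": [0, 0.0005, 0], "angular": [0, 15, 0]}, {"dp": [0, 0.0005, 0], "angular": [0, 15, 0]}]'

```text
t: 14.25
position: [541.5, -109.7, 105.1]
tcp_rot: [-1.14, 1.31, -1.311]
contact_force: [1.4, -0.3, 1.2]
finger_gap: 10.7
```

```bash
python3 st.py
```

```text
14.25 [ 541.54 -109.74  105.15] psi -7.94 tilt [ 1.e-04 -1.e+00  1.e-03] F [ 1.36 -0.3   1.2 ] T [-0.015  0.05   0.035] J6 -0.128 eff6 0.542 10.7
```

Request:
jog_arm --rows '[{"dp": [0, 0.0002, 0], "angular": [0, 3, 0]}, {"dp": [0, 0.0003, 0], "angular": [0, 6, 0]}, {"dp": [0, 0.0003, 0], "angular": [0, 9, 0]}, {"dp": [0, 0.0003, 0], "angular": [0, 12, 0]}, {"dp": [0, 0.0003, 0], "angular": [0, 15, 0]}, {"dp": [0, 0.0003, 0], "angular": [0, 15, 0]}]'

```text
t: 14.85
position: [541.6, -109.7, 104.9]
tcp_rot: [-0.992, 1.496, -1.498]
contact_force: [1.0, -0.8, 1.9]
finger_gap: 10.3
```

```bash
python3 st.py
```

```text
14.85 [ 541.6  -109.74  104.92] psi -22.91 tilt [-2.0e-04 -1.0e+00  1.1e-03] F [ 1.04 -0.76  1.9 ] T [0.046 0.026 0.009] J6 0.133 eff6 0.539 10.3
```

Request:
jog_arm --rows '[{"dp": [0, 0.0002, 0], "angular": [0, 3, 0]}, {"dp": [0, 0.0003, 0], "angular": [0, 6, 0]}, {"dp": [0, 0.0005, 0], "angular": [0, 9, 0]}, {"dp": [0, 0.0005, 0], "angular": [0, 12, 0]}, {"dp": [0, 0.0005, 0], "angular": [0, 15, 0]}, {"dp": [0, 0.0005, 0], "angular": [0, 15, 0]}]'

```text
t: 15.45
position: [541.6, -109.5, 103.9]
tcp_rot: [-0.819, 1.677, -1.677]
contact_force: [2.7, 0.4, -0.0]
finger_gap: 10.7
```

```bash
python3 st.py
```

```text
15.45 [ 541.57 -109.5   103.93] psi -37.89 tilt [-8.e-04 -1.e+00  6.e-04] F [ 2.69  0.4  -0.01] T [ 0.166 -0.372 -0.036] J6 0.395 eff6 0.506 10.7
```

Request:
jog_arm --rows '[{"dp": [0, 0.0003, 0], "angular": [0, 3, 0]}, {"dp": [0, 0.0006, 0], "angular": [0, 6, 0]}, {"dp": [0, 0.0009, 0], "angular": [0, 9, 0]}, {"dp": [0, 0.0011, 0], "angular": [0, 12, 0]}, {"dp": [0, 0.0011, 0], "angular": [0, 12, 0]}]'

```text
t: 15.95
position: [541.7, -109.5, 102.9]
tcp_rot: [-0.662, 1.815, -1.815]
contact_force: [2.9, -0.2, -1.4]
finger_gap: 10.8
```

```bash
python3 st.py
```

```text
15.95 [ 541.67 -109.53  102.93] psi -49.88 tilt [-1.1e-03 -1.0e+00  7.0e-04] F [ 2.88 -0.2  -1.39] T [ 0.247 -0.574  0.001] J6 0.604 eff6 0.509 10.8
```

Request:
jog_arm --rows '[{"dp": [0, 0.0003, 0], "angular": [0, 3, 0]}, {"dp": [0, 0.0006, 0], "angular": [0, 6, 0]}, {"dp": [0, 0.0009, 0], "angular": [0, 9, 0]}, {"dp": [0, 0.0009, 0], "angular": [0, 9, 0]}]'

```text
t: 16.35
position: [541.7, -109.6, 102.2]
tcp_rot: [-0.532, 1.914, -1.915]
contact_force: [4.4, 0.4, -0.3]
finger_gap: 10.9
```

```bash
python3 st.py
```

```text
16.35 [ 541.73 -109.62  102.17] psi -58.88 tilt [-1.2e-03 -1.0e+00  7.0e-04] F [ 4.37  0.44 -0.28] T [ 0.137 -0.696  0.022] J6 0.761 eff6 0.526 10.9
```

Request:
jog_arm --rows '[{"dp": [0.0, 0.0002, 0.0], "angular": [0, 2, 0]}, {"dp": [0, 0.0004, 0], "angular": [0, 4, 0]}, {"dp": [0, 0.0006, 0], "angular": [0, 6, 0]}, {"dp": [0, 0.0006, 0], "angular": [0, 6, 0]}]'

```text
t: 16.75
position: [541.9, -109.7, 102.0]
tcp_rot: [-0.44, 1.977, -1.978]
contact_force: [3.7, -0.2, 2.4]
finger_gap: 10.6
```

```bash
python3 st.py
```

```text
16.75 [ 541.86 -109.65  101.97] psi -64.84 tilt [-0.0016 -1.      0.001 ] F [ 3.71 -0.17  2.39] T [ 0.224 -0.613  0.306] J6 0.865 eff6 0.612 10.6
```

Request:
jog_arm --rows '[{"dp": [0, 0, 0], "angular": [0, 1, 0]}, {"dp": [0, 0, 0], "angular": [0, 1.5, 0]}, {"dp": [0, 0, 0], "angular": [0, 1.5, 0]}]'

```text
t: 17.05
position: [541.8, -109.7, 102.0]
tcp_rot: [-0.414, 1.994, -1.995]
contact_force: [4.3, 1.2, 4.1]
finger_gap: 10.6
```

```bash
python3 st.py; python3 - <<'E'
from h import *
a=camera("side")
cv2.imwrite("pics/s6.png",draw(a,"side",541,-110,np.deg2rad(23.6),300,180,80,7,z0=40))
E
```

```text
17.05 [ 541.81 -109.67  101.97] psi -66.48 tilt [-1.5e-03 -1.0e+00  9.0e-04] F [4.28 1.2  4.11] T [ 0.215 -0.875  0.439] J6 0.894 eff6 0.551 10.6
```

View pics/s6.png

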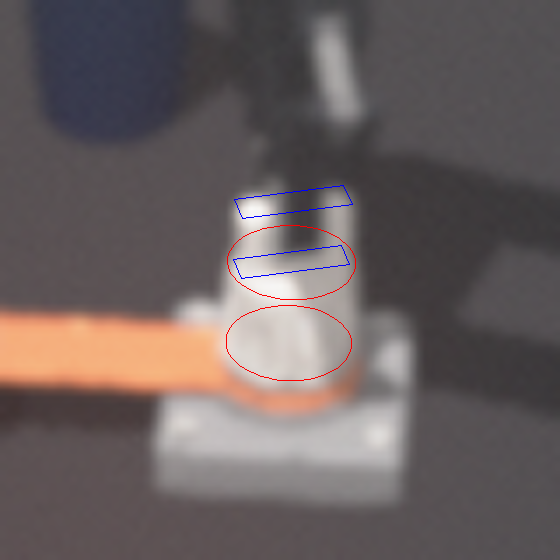

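Request:
jog_arm --rows '[{"dp": [0, 0, 0], "angular": [0, 0, 0]}, {"dp": [0, 0, 0], "angular": [0, 0, 0]}, {"dp": [0, 0, 0], "angular": [0, 0, 0]}, {"dp": [0, 0, 0], "angular": [0, 0, 0]}, {"dp": [0, 0, 0], "angular": [0, 0, 0]}, {"dp": [0, 0, 0], "angular": [0, 0, 0]}]' --jaw -0.1

```text
t: 17.7
position: [541.1, -109.7, 101.2]
tcp_rot: [-0.415, 1.996, -1.996]
contact_force: [0.8, 0.1, -0.3]
finger_gap: 38.7
```

```bash
python3 st.py
```

```text
17.7 [ 541.13 -109.65  101.16] psi -66.54 tilt [ 3.e-04 -1.e+00 -3.e-04] F [ 0.79  0.1  -0.28] T [ 0.037 -0.033 -0.034] J6 0.894 eff6 0.0 38.7
```

Released with no contact force. I'll retreat upward, then sideways for a clear view.

Request:
jog_arm --rows '[{"dp": [0, -0.02, 0], "angular": [0, 0, 0]}, {"dp": [0, -0.05, 0], "angular": [0, 0, 0]}, {"dp": [0, -0.09, 0], "angular": [0, 0, 0]}, {"dp": [0, -0.12, 0], "angular": [0, 0, 0]}, {"dp": [0.04, -0.13, 0.02], "angular": [0, 0, 0]}, {"dp": [0.08, -0.13, 0.03], "angular": [0, 0, 0]}, {"dp": [0.12, -0.13, 0.04], "angular": [0, 0, 0]}, {"dp": [0.16, -0.13, 0.05], "angular": [0, 0, 0]}, {"dp": [0.16, -0.13, 0.05], "angular": [0, 0, 0]}, {"dp": [0.16, -0.13, 0.05], "angular": [0, 0, 0]}]'

```text
t: 18.7
position: [414.1, -219.6, 231.6]
tcp_rot: [-0.412, 1.996, -1.997]
contact_force: [0.7, -0.5, 0.1]
finger_gap: 38.4
```

```bash
python3 st.py; python3 - <<'E'
from h import *
a=camera("side");b=camera("top");cv2.imwrite("pics/top7.png",b);cv2.imwrite("pics/side7.png",a)
y=np.deg2rad(23.5)
cv2.imwrite("pics/s7.png",np.hstack([draw(a,"side",541.3,-109.6,y,300,185,50,8,z0=40),draw(b,"top",541.3,-109.6,y,340,222,50,8,z0=40)]))
E
```

```text
18.7 [ 414.13 -219.59  231.58] psi -66.64 tilt [-7.e-04 -1.e+00  4.e-04] F [ 0.67 -0.47  0.05] T [ 0.041 -0.013  0.021] J6 0.596 eff6 -0.087 38.4
```

View pics/s7.png

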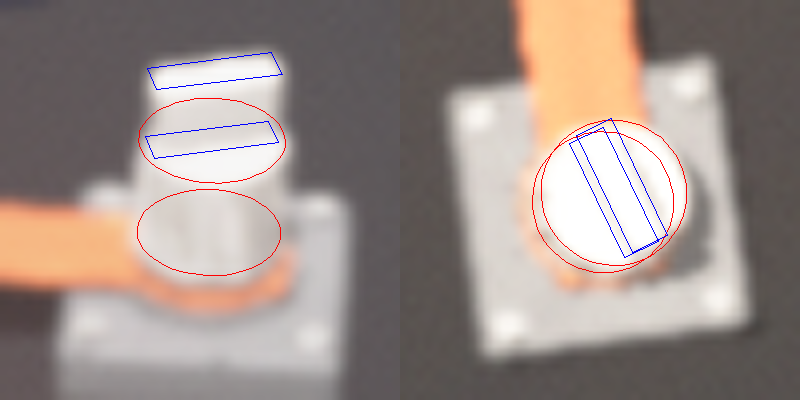

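View pics/side7.png

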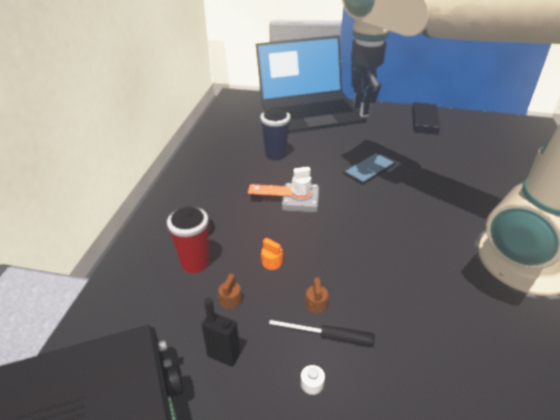

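Both views show the nut upright on the stud. The bar at side crop (215,70) sits on the outline drawn for the home height, and the bystanders I can see are where they were. Handing in.

```bash
python3 - <<'E'
from workcell import *
print(sign_off())
E
```

```text
the job is handed in; nothing more can be done
None
```

The tee nut is screwed home on the earth terminal stud and let go. I handed the job in at about 18.8 s of the 58 s allowed, and no verdict was reported.

- **Pick and set:** I gripped the plain aluminium nut by its bar and lowered it over the stud. It met the crown with about 5 N.
- **Backward:** With a push of about 6 to 10 N it turned about 46° counterclockwise. The load then vanished, and I lowered it to about 44.5 mm.
- **Forward:** It turned about 100° clockwise, to about 40 mm. The torque rose sharply from 0.02 to 0.44 N m, so I stopped there and opened the gripper. That is slightly less than the 105 to 125° stated. I relied on the height and the torque rise rather than the angle.

**Last checks:** After letting go there was no contact force. Both cameras show the nut upright, within about 2 mm of the outline drawn for the home position. In the side picture, the side camera's view of the stud sits about 2 mm off the top camera's, and the nut's height comes from the arm reading and the images. I could not measure the washer's compression or any twist of the stud directly. The bystanders I could see looked unmoved in the side picture. I did not check the mouse individually.

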